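Index the rotary slide mounting table

ROBOT

A 6-joint arm with a two-finger parallel gripper is mounted at the origin on the work surface. World frame = base frame: x ahead of the robot, y to its left, z up, the work surface at z = 0. Lengths are in mm, angles in rad, forces in N, time in s.
With the tool pointing down it reaches from about 300 to 775 mm from the base axis. Payload 14.6 kg.
Tool frame: the origin (TCP) lies on the centre line of the jaws, within the pads' length; the fingertips stand 19 mm ahead of it and the grasp point (between the pads) is the TCP (bot.tip_reach is the distance from the TCP to the fingertips, in mm); z points along the fingers, y is the line along which they close (so a half turn about z gives the same grasp; the last joint's range is limited). The gripper opens to 85 mm and grips with 20 to 120 N. Pads are 22 mm wide; open, the fingers measure 114 mm over their backs; the gripper's body (76 mm by 85 mm) begins 54 mm behind the grasp point. The pads swing forward as they close: fully open they stand 13 mm farther back than shut.
Start: joints at [1.094, 0.3, 1.521, -0, 1.321, -0.067], TCP at [219.131, 504.451, 250.281] pointing down, gripper open.
Joint ranges: [-3.03, 3.03], [-0.79, 2.21], [0.23, 2.52], [-1.04, 4.18], [0, 3.07], [-2.55, 2.55]. Speed limits (rad/s): [2.22, 2.22, 2.57, 3.14, 3.14, 3.14].

INTERFACE

Orientations are given as a unit quaternion [w, x, y, z].
In Python, from rig import bot gives the robot as it stands. Calls block until the motion is done:
- bot.move_to(position, orientation): joint-space move of the TCP to a pose.
- bot.servo_line(position, attitude=None, speed=150, until_force=None): straight line of the TCP; attitude=None keeps the orientation; speed is the mean speed in mm/s. With until_force (N) it stops when the force on the tool has changed by that much, and returns True; else False.
- bot.move_joints(angles): joint-space move.
- bot.move_gripper(opening, grip_force=None): finger opening in mm; grip_force is the grip in N (None keeps the last); returns when the fingers have stopped.
- bot.dwell(seconds).
- bot.ik(position, orientation): joint angles nearest the present ones, or None.
- bot.read_state(): the state.
- bot.read_camera(name): name is "scene" or "top" or "wrist"; returns a dict with "image" (420x560x3 uint8, blue, green, red), "depth" (420x560 float32, mm along the optical axis (not along the pixel's ray), 0 where there is no reading), "fovy" (degrees; the focal length in pixels is half the picture's height over the tangent of half this angle, whatever the lens; pixels are square), "cx", "cy" (the principal point, pixels), "eye" and "attitude" of the camera in the world; the wrist camera has in their place "mount" (4x4, takes a point from camera to tool coordinates, whose origin is the TCP and whose axes are the flange's). Camera axes: x right, y down, z forward; pixel columns grow to the right and rows downward; lengths in mm; the calibration is good to about 2 mm. A picture is of the moment at which its call begins: read the wrist's pose just before it.
A pose or a line that the arm cannot do raises bot.MotionError and nothing moves.
- bot.finish_job(): hands the job in; it is judged then, once.
The state is a dict: "clock": time; "joint_positions": joint angles; "qvel": joint speeds; "effort": joint torques, N m; "ee_pos": TCP position; "tool_rot": TCP orientation; "ft_force": force on the tool from outside, world axes, zero at the start; "moment": the same for the moment, N m; "grip_width": finger opening in mm; "grip_force": force on a finger pad.
Only numpy, scipy, OpenCV 4.12 (cv2) and the standard library are available. Lean on these libraries where they do the work, as an engineer would, in place of code of your own. Each camera call takes 0.05 s, during which the arm holds its last target. There are 200 camera calls.

TASK

Bring the glazed slide mount (the one whose window is filled) round to the front nest, under the magnifier: swing the index lever out of its notch, wind the handwheel by its crank handle, two full turns for every nest the mount has to travel, then swing the index lever fully home again. Drive the turntable only with the handwheel, leave every mount lying in its nest, and do not knock the magnifier or the loose things standing about.

Things in the scene. Friction and masses are not known exactly. Their poses are not given: they have to be found in the camera images.
- machine: Grey cast base of the rotary slide mounting table, 210 x 170 mm, fixed to the bench. Origin: on the bench (z = 0), on the turntable's vertical axis. Its x axis points from the handwheel (operator's side) across the turntable to its far side, y to the operator's left, z up. Positions in mm given below as M(x, y, z) are in this frame.
- turntable: Round grey metal turntable, 184 mm across, top at z = 70 mm; origin on the machine's origin, axes the machine's at the start. Four square nests (3 mm rails, 0.8 mm play) 56 mm from its axis, 90 degrees apart: front (starts empty), left, right, back. Under it the index plate, 192 mm across, with four chamfered notches 14 mm wide. Not to be pushed by the robot itself.
- wheel_centre (a point): Centre of the handwheel's back face, M(-172, 0, 75). The wheel is aluminium, 100 mm across, 12 mm thick. Its axis leans 34 degrees from vertical towards the operator: outward direction (-0.559, 0, 0.829) in the machine's frame. A gear housing 80 mm wide is behind it.
- handwheel (a joint): Handwheel angle, rad; 0 at the start (crank handle uppermost), positive clockwise as the operator sees it, endless. Eight turns make one table turn, two turns one nest. Clockwise turns the table clockwise seen from above: right nest to front = 2 turns clockwise, left nest = 2 anticlockwise, back nest = 4 either way. Takes 2 N at the handle; only a few degrees of play while the index lever is home.
- crank_handle (a point): Middle of the black crank handle: a cylinder 18 mm in diameter, 44 mm long, parallel to the wheel's axis (so leaning 34 degrees), 40 mm from that axis, 35 mm out from the wheel's back face, 23 mm out from its front face. It spins freely on its pin, so a gripper can keep its own direction going round. The magnifier overhangs it: come in along its lean, not from straight above.
- lever_pivot (a point): Vertical pivot of the chromed index lever, M(-30, 101, 0), at bench height. The lever's arms lie 36 to 42 mm above the bench; the short one carries the roller that enters a notch under the turntable's edge.
- index_lever (a joint): Index lever angle, rad: 0 = fully home, roller in a notch, table locked; positive is clockwise seen from above (knob swings left and back). Clear of the index plate beyond 0.33, stop at 0.7. Stays where left; about 1.5 N at the knob. Off a notch it stops on the plate's rim at 0.25 to 0.29; if the handwheel is within 15 degrees of true, the chamfers let it draw the table true.
- lever_knob (a point): Middle of the upright black knob of the index lever: a cylinder 16 mm in diameter, 56 to 92 mm above the bench; this point is on its axis at 74 mm, 85 mm from the lever's pivot. At M(-110, 130, 74) when the lever is home.
- station (a point): Where the mount must come: centre of the front nest place on the table's top face, under the magnifier, M(-56, 0, 70). Does not turn with the table.
- mount_glazed: The glazed slide mount: pale green frame 50 x 50 x 3.2 mm, its 36 x 24 mm window filled with a dark glassed transparency. Lies flat in the left, right or back nest. Origin: centre of its underside, z up.
- mount_open_a: Empty slide mount, same frame 50 x 50 x 3.2 mm, its window an open hole. Lies flat in a nest. Origin: centre of its underside.
- mount_open_b: Another empty slide mount like mount_open_a, in the last of the three nests.
- magnifier: Bench magnifier on the machine: level round glass, 138 mm across its black rim, 10 mm thick, underside 191 mm above the bench, centre M(-66, 0), reaching to x = -135 mm; on a 16 mm pillar at M(92, -68) with a thin arm at 213 mm and a top at 227 mm. Origin: the machine's. Not to be knocked.
- cassette: Black plastic film cassette, 25 mm in diameter, 52 mm long, lying loose right of the handwheel. Bystander. Origin: underside centre.
- loupe: Black round loupe, 42 mm across, 42 mm high, standing loose right of the turntable. Bystander. Origin: underside centre.
- blower: Rubber blower bulb, 56 mm across, 95 mm high, standing loose at the left. Bystander. Origin: underside centre.
- film_can: Black film can, 33 mm across, 50 mm high, standing loose at the left. Bystander. Origin: underside centre.
- mount_box: Carton, 117 x 64 x 57 mm, standing loose at the right. Bystander. Origin: underside centre.
Mind the look-alikes: they are no part of the job. Leave any orange, purple or turquoise look-alike of the mount_open_a alone.

How it is judged (in metres and radians):
On the way, in this order (a step that is already met when the one before it is completed fails the run):
1. the index lever is swung out, clear of the index plate (value of joint index_lever above 0.25 rad), for 0.1 s.
2. the glazed mount has come round to the front nest's place, within 8 mm (horizontal distance between mount_glazed and station below 0.008 m), for 0.2 s.
At the end, for the whole second after the job is handed in: The glazed mount lies in its nest within 4 mm of the station under the magnifier; the index lever is fully home (below 0.04 rad, roller in the notch); handwheel and turntable are at rest; all three mounts lie flat on the turntable (horizontal distance between mount_glazed and station below 0.004 m and value of joint index_lever below 0.04 rad and velocity of joint handwheel between -0.1 and 0.1 rad/s and angular speed of turntable below 0.03 rad/s and angle between each of mount_glazed, mount_open_a, mount_open_b's own z axis and vertical below 0.05 rad and height (world z) of each of mount_glazed, mount_open_a, mount_open_b below 0.0725 m); the robot touches nothing.
It fails at once if a mount lifts or climbs out of its nest (height (world z) of any of mount_glazed, mount_open_a, mount_open_b above 0.076 m).
It fails at once if the robot pushes the turntable itself (more than 3 N) (contact force between any of the fingers, the arm and turntable above 3 N).
It fails at once if the robot presses on a mount (more than 1 N) (contact force between any of the fingers, the arm and mount_glazed above 1 N or contact force between any of the fingers, the arm and mount_open_a above 1 N or contact force between any of the fingers, the arm and mount_open_b above 1 N).
It fails at once if the magnifier is knocked (more than 5 N) (contact force between any of the fingers, the arm and magnifier above 5 N).
It fails at once if a thing standing about is moved more than 20 mm (distance of any of cassette, loupe, blower, film_can, mount_box from where it was at the start of the episode above 0.02 m).
It also fails if it takes over 72 s, if anything falls off the work surface, if the arm or the gripper's body presses on something with over 40 N, if the wrist force passes 120 N, or if a joint passes its speed limit or range.

## Working session

There is one attempt and no reset: what is moved stays moved. The work goes in short steps, each a Python script; the robot and the scene stay as the last script left them, time stands still between calls to the robot, and variables do not carry over. Pictures are saved under pics/ and viewed, at most 10 in all, crops included, and the job is handed in when it is done.

```bash
ls; mkdir -p pics; python3 - <<'E'
from rig import bot
import cv2,numpy as np
for n in ["scene","top"]:
    c=bot.read_camera(n); cv2.imwrite(f"pics/{n}0.png",c["image"]); np.save(f"pics/{n}_d.npy",c["depth"])
    print(n,c["fovy"],c["cx"],c["cy"],c["eye"],c["attitude"])
c=bot.read_camera("wrist");print(c["fovy"],c["cx"],c["cy"],c["mount"])
s=bot.read_state();print(s["clock"],s["ee_pos"],s["tool_rot"])
E
```

```text
pics
scene 52.70183421375587 278.62690587771596 213.09818510905012 [1551.80603698  110.80228742  744.84565138] [-0.31819671  0.58250882  0.66028451 -0.35136689]
top 49.19133302489893 284.9252335736956 211.8772677583309 [ 511.36630801   -1.45857898 1255.75081769] [ 0.01445614 -0.70104051  0.71266738 -0.02093842]
62.223302137677756 277.255994176883 207.22505220769213 [[-7.68880631e-04 -9.53213885e-01 -3.02295713e-01  7.59694111e+01]
 [ 9.99999219e-01 -4.35036037e-04 -1.17169257e-03  2.57697141e-01]
 [ 9.85364095e-04 -3.02296377e-01  9.53213475e-01 -1.23798890e+02]
 [ 0.00000000e+00  0.00000000e+00  0.00000000e+00  1.00000000e+00]]
0.15 [219.06020333 504.31517487 249.85416801] [-1.27049398e-04  2.03488310e-01  9.79077278e-01 -4.18086973e-04]
```

View pics/top0.png

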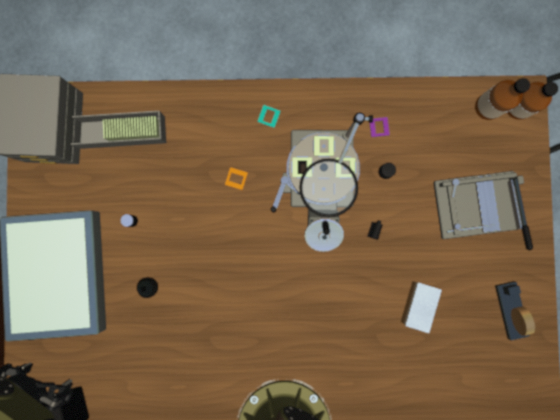

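View pics/scene0.png

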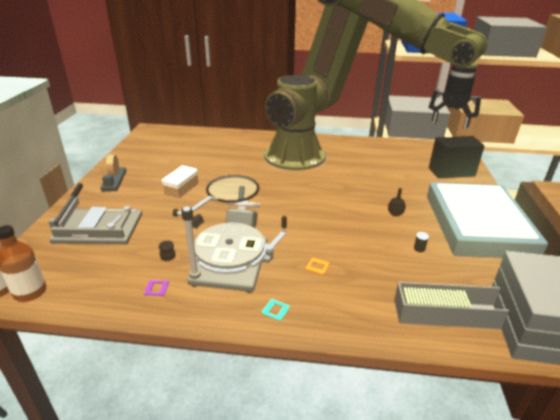

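The glazed mount (dark window) is in the left nest, top view (302,168). The open mounts are at (324,146) and (345,168). The wheel is at (324,235), its handle at (325,228), and the lever knob at (274,209). I'll fit the machine frame numerically.

```bash
cat > h.py <<'E'
import numpy as np,cv2
from scipy.spatial.transform import Rotation as R
def rot(q): return R.from_quat(np.roll(q,-1)).as_matrix()
def cloud(c,st=None):
    d=c["depth"]; f=d.shape[0]/2/np.tan(np.radians(c["fovy"])/2)
    v,u=np.mgrid[:d.shape[0],:d.shape[1]]
    P=np.stack([(u-c["cx"])/f*d,(v-c["cy"])/f*d,d],-1)
    if st is not None:
        m=c["mount"]; P=P@m[:3,:3].T+m[:3,3]
        P=P@rot(st["tool_rot"]).T+st["ee_pos"]
    else: P=P@rot(c["attitude"]).T+np.asarray(c["eye"])
    P[d<=0]=np.nan
    return P
E
python3 - <<'E'
from rig import bot
from h import *
for n,box in [("top",(225,110,400,260)),("scene",(150,170,330,300))]:
    c=bot.read_camera(n);P=cloud(c);im=c["image"].astype(int)
    u0,v0,u1,v1=box; m=np.zeros(im.shape[:2],bool); m[v0:v1,u0:u1]=1
    hsv=cv2.cvtColor(c["image"],cv2.COLOR_BGR2HSV)
    g=m&(im[...,1]>185)&(im[...,1]-im[...,0]>15)
    k,l,s,ce=cv2.connectedComponentsWithStats(g.astype(np.uint8))
    print(n)
    for i in range(1,k):
        if s[i,4]>30: print("pale",ce[i],s[i],np.nanmedian(P[l==i],0))
    dk=m&(im.max(-1)<60)
    k,l,s,ce=cv2.connectedComponentsWithStats(dk.astype(np.uint8))
    for i in range(1,k):
        if s[i,4]>8: print("dark",ce[i].round(1),s[i],np.nanmedian(P[l==i],0).round(1),np.nanmax(P[l==i][:,2]))
    Z=P[...,2]
    for a,b in [(85,96),(120,150),(190,204),(222,232)]:
        q=m&(Z>a)&(Z<b); print(a,b,q.sum(),np.nanmedian(P[q],0).round(1))
    q=m&(Z>66)&(Z<76); X=P[q][:,:2].astype(np.float32); 
    print("disc",cv2.minEnclosingCircle(X),len(X),np.median(P[q][:,2]))
E
```

```text
top
pale [323.46917808 145.63013699] [314 136  20  20 292] [ 740.59907094 -115.12731443   72.72573495]
pale [298.73184358 164.30167598] [292 157  20  20 179] [698.87685543 -43.60175607  72.66793877]
pale [350.83529412 161.97647059] [343 157  13  14  85] [ 700.19875412 -187.66973326   72.29083064]
pale [340.36134454 171.86554622] [335 163  17  15 119] [ 652.35346888 -138.74313573  199.70866242]
pale [309.48717949 173.84615385] [306 169   7   9  39] [650.98173106 -70.94604587 199.44658872]
dark [356.3 120.1] [354 116   8   8  20] [ 769.  -174.8  222.6] 228.64947491803946
dark [370.3 118.5] [369 116   4   6  16] [ 774.6 -210.5  221.6] 224.41443023640682
dark [302.2 168.1] [299 162  10  17  81] [682.1 -56.7  73.6] 202.08268440334905
dark [386.4 170.3] [379 163  16  15 186] [ 679.4 -286.8   40.8] 47.46626325082843
dark [329.7 204.8] [300 176  58  41 155] [ 570.3 -112.   199.3] 204.7761075818721
dark [273.1 209.1] [271 207   5   5  16] [577.4  17.5  91.9] 94.19422151499998
dark [374.7 229.9] [368 221  14  18 163] [ 520.3 -254.4   22.4] 30.817084479652294
dark [325.4 227.5] [323 222   6  12
[... 493 characters left out ...]
185 201.88888889] [192 196  19  14  54] [ 716.94109581 -170.48813162  214.93713945]
pale [244.25217391 205.75652174] [231 201  28  11 115] [ 540.52493289 -108.51878448   82.64800882]
pale [228.28924876 243.59424202] [ 195  222   70   44 2223] [ 698.07727222 -116.890873     69.31487168]
pale [317.34351145 265.20610687] [307 258  22  15 131] [670.58028084 118.64314602   1.18363416]
pale [229.61074919 276.43811075] [198 262  59  24 614] [775.26862027 -90.66305787  26.81385887]
85 96 77 [583.8 -81.8  90.5]
120 150 69 [ 786.3 -183.   135.4]
190 204 1205 [ 634.4 -114.2  198.4]
222 232 58 [ 783.3 -184.6  224.3]
disc ((665.3963623046875, -102.3309326171875), 150.5438690185547) 2550 69.57019715809236
```

The fit is consistent: machine origin about (684.6, -113.9), yaw about -0.02. The knob, pillar and magnifier all agree within 2 mm. Next I'll refine with the wrist camera from above the knob and in front of the handle.

```bash
cat >> h.py <<'E'
YAW=-0.02; O=np.array([684.6,-113.9,0])
def RM(): return R.from_euler('z',YAW).as_matrix()
def W(p): return O+RM()@np.asarray(p,float)
def toM(P): return (P-O)@RM()
def quat(x,y,z): return np.roll(R.from_matrix(np.stack([x,y,z],1)).as_quat(),1)
def down(phi): # tool y at yaw phi in machine frame
    p=phi+YAW; return quat([-np.sin(p),np.cos(p),0],[np.cos(p),np.sin(p),0],[0,0,-1.])
n=np.array([-.559,0,.829]); n/=np.linalg.norm(n); up=np.array([n[2],0,-n[0]])
def lean(sg=1): # tool z=-n, y=sg*My
    z=RM()@-n; y=RM()@np.array([0,sg,0.]); return quat(np.cross(y,z),y,z)
WC=np.array([-172.,0,75])
def handle(a,s=0): # a: clockwise (operator's view) from the top; operator's right is -My
    return WC+(35+s)*n+40*(np.cos(a)*up+np.sin(a)*np.array([0,-1.,0]))
PIV=np.array([-30.,101,0])
def knob(t,z=80):
    return np.array([PIV[0]-80*np.cos(t)+29*np.sin(t),PIV[1]+29*np.cos(t)+80*np.sin(t),z])
PH0=np.arctan2(80,29)
E
python3 - <<'E'
from rig import bot
from h import *
print("ik lean",[ [None if (j:=bot.ik(W(handle(a,s)),lean(g))) is None else np.round(j,2).tolist() for a,s in [(0,80),(0,6),(np.pi,6),(np.pi/2,6),(-np.pi/2,6)]] for g in (1,-1)])
bot.move_gripper(55,25)
def look(name):
    s=bot.read_state(); c=bot.read_camera("wrist"); cv2.imwrite(f"pics/{name}.png",c["image"])
    P=toM(cloud(c,s)); np.save(f"pics/{name}.npy",P); return c,P
bot.move_to(W(knob(0,200)),down(PH0)); 
c,P=look("w_knob"); q=(P[...,2]>82)&(P[...,2]<98)&(np.hypot(P[...,0]+110,P[...,1]-130)<22)
print("knob",q.sum(),P[q].mean(0),(P[q].max(0)+P[q].min(0))/2,P[q][:,2].max())
bot.servo_line(W([-235,100,260]),lean(-1) if 0 else None)
print(bot.read_state()["clock"],bot.read_state()["joint_positions"])
E
```

```text
ik lean [[[-0.39, 0.02, 2.1, 0.43, 0.51, -2.27], [-0.36, 0.22, 2.05, 0.55, 0.36, -2.37], None, None, [-0.28, 0.18, 2.16, 0.59, 0.26, -2.37]], [[-0.39, 0.02, 2.1, 0.43, 0.51, 0.88], [-0.36, 0.22, 2.05, 0.55, 0.36, 0.77], [-0.42, 0.19, 2.23, 0.94, 0.27, 0.31], [-0.48, 0.22, 2.11, 0.77, 0.36, 0.44], [-0.28, 0.18, 2.16, 0.59, 0.26, 0.78]]]
knob 402 [-107.42087297  130.98741758   90.5932912 ] [-106.11122312  130.64565814   87.93698862] 93.79192052932179
3.9667 [-1.01208228e-01  7.14204441e-02  1.76955183e+00  4.74329148e-05
  1.30098715e+00 -1.30439278e+00]
```

View pics/w_knob.png

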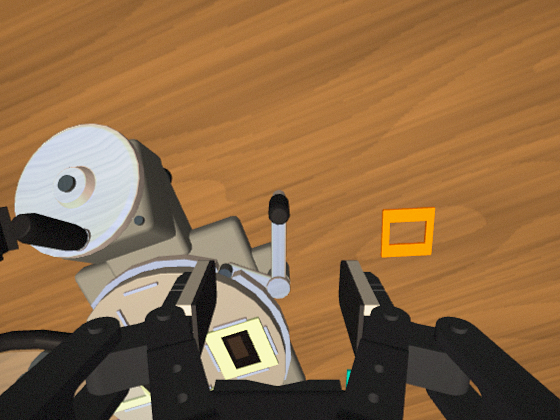

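The view shows the knob at pixel (279,205), the wheel at (78,190) with its handle lying to (90,235), and the glazed mount in the left nest at (240,348). Next is a look at the handle along its lean.

```bash
cat >> h.py <<'E'
def lat(): # tool z=-n, x=+My (camera to the left)
    z=RM()@-n; x=RM()@np.array([0,1,0.]); return quat(x,np.cross(z,x),z)
E
python3 - <<'E'
from rig import bot
from h import *
q=lat()
print([None if (j:=bot.ik(W(handle(a,s)),q)) is None else np.round(j,2).tolist() for a,s in [(0,90),(0,6),(np.pi,6),(np.pi/2,6),(-np.pi/2,6)]])
P=np.load("pics/w_knob.npy")
def ana(P):
    k=(P[...,2]>90.5)&(P[...,2]<95)&(np.hypot(P[...,0]+110,P[...,1]-130)<22)
    if k.any(): print("knobtop",k.sum(),P[k].mean(0),(P[k].max(0)+P[k].min(0))/2)
    D=P-WC; a=D@n; r=D-a[...,None]*n; rr=np.linalg.norm(r,axis=-1)
    f=(abs(a-12)<4)&(rr<58)
    X=P[f]; c=X.mean(0); nn=np.linalg.svd(X-c,full_matrices=False)[2][2]; nn*=np.sign(nn@n)
    uv=np.stack([r[f]@up,r[f]@[0,1,0]],1).astype(np.float32)
    print("wheel",f.sum(),"height",np.median(a[f]),"normal",nn,n,"offset(up,My)",cv2.minEnclosingCircle(uv))
    h=(a>20)&(a<60)&(rr<60)&(rr>25); uv=np.stack([r@up,r@np.array([0,1,0])],-1)[h]
    print("handle",h.sum(),uv.mean(0),uv.min(0),uv.max(0),np.nanmax(a[h]))
    h=(a>54)&(a<61)&(rr<60)&(rr>25); uv=np.stack([r@up,r@np.array([0,1,0])],-1)[h]
    if h.any(): print("handle end",h.sum(),uv.mean(0),uv.min(0),uv.max(0))
    t=(abs(P[...,2]-70)<2.5)&(np.hypot(P[...,0],P[...,1])<100); print("table",cv2.minEnclosingCircle(P[t][:,:2].astype(np.float32)))
ana(P)
bot.move_to(W(handle(0,100)),q)
s=bot.read_state(); c=bot.read_camera("wrist"); cv2.imwrite("pics/w_h.png",c["image"]); P=toM(cloud(c,s)); np.save("pics/w_h.npy",P)
ana(P); print(s["clock"],s["joint_positions"])
E
```

```text
[[-0.4, -0.01, 2.1, 0.42, 0.53, -0.68], [-0.36, 0.22, 2.05, 0.55, 0.36, -0.8], [-0.42, 0.19, 2.23, 0.94, 0.27, -1.26], [-0.48, 0.22, 2.11, 0.77, 0.36, -1.13], [-0.28, 0.18, 2.16, 0.59, 0.26, -0.8]]
knobtop 269 [-106.18522868  130.57062304   92.07263865] [-106.02582253  130.77295882   92.15605123]
wheel 5289 height 9.298953824435392 normal [-0.56624425  0.00784005  0.82420021] [-0.55907772  0.          0.82911526] offset(up,My) ((4.606618881225586, 0.7578610777854919), 50.037452697753906)
handle 1937 [46.45073566  4.98127426] [35.67981892 -6.67635599] [53.1752492  10.17677618] 56.40781751354858
handle end 426 [44.24925646  1.33312924] [37.23251681 -6.67635599] [51.68396076  8.60934479]
table ((-7.282001495361328, 10.022806167602539), 90.06155395507812)
knobtop 245 [-106.99563465  129.59666648   92.04111505] [-106.09290629  129.60770028   92.41095406]
wheel 5998 height 9.271400468271699 normal [-0.56315546  0.00325115  0.82634458] [-0.55907772  0.          0.82911526] offset(up,My) ((3.8669323921203613, 0.17603303492069244), 49.72380447387695)
handle 875 [43.6056476   3.65582231] [34.82820148 -7.13924043] [52.68020693  9.2501716 ] 56.74131677665261
handle end 367 [43.80151637  0.4713049 ] [37.02917614 -6.58011906] [50.80062469  7.41972748]
table ((3.926950693130493, 0.11641144007444382), 92.28489685058594)
4.7083 [-0.40261186 -0.03626261  2.10111204  0.40719214  0.55693203 -0.67741983]
```

View pics/w_h.png

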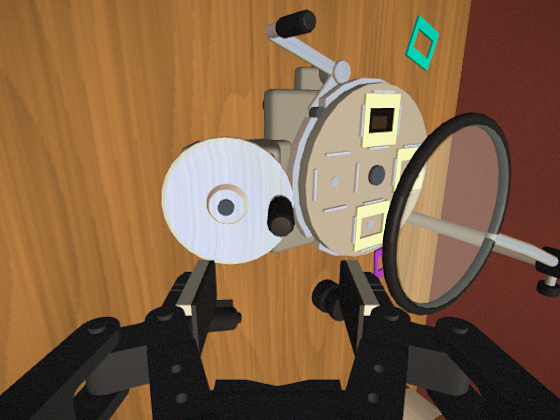

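The wrist views agree that the origin sits about 4 mm further in x. The wheel, handle, knob and turntable (centres near (226,200), (280,215), (295,22), (370,165)) are otherwise as expected. I'll correct that and swing the lever out.

```bash
sed -i 's/O=np.array(\[684.6,-113.9,0\])/O=np.array([688.4,-113.6,0])/' h.py; python3 - <<'E'
from rig import bot
from h import *
def st(t): s=bot.read_state(); print(t,round(s["clock"],2),toM(s["ee_pos"]).round(1),s["ft_force"].round(1),round(s["grip_width"],1),round(s["grip_force"],1))
bot.move_gripper(40,20)
bot.servo_line(W([-235,100,250]),speed=250)
bot.move_to(W(knob(0,170)),down(PH0))
hit=bot.servo_line(W(knob(0,80)),speed=120,until_force=8); st(("down",hit))
bot.move_gripper(10,20); st("grip")
for t in np.linspace(0,.5,6)[1:]:
    bot.servo_line(W(knob(t)),down(PH0-t),speed=60); st(t)
bot.move_gripper(40); bot.servo_line(W(knob(.5,170)),speed=200); st("up")
c=bot.read_camera("top"); cv2.imwrite("pics/top1.png",cv2.resize(c["image"][100:270,220:420],None,fx=3,fy=3))
E
```

```text
('down', False) 7.54 [-109.6  130.    80.9] [-0.3 -0.   0.9] 40.0 0.0
grip 7.88 [-109.7  130.    80.7] [-1.2  0.7  6.4] 14.9 20.6
0.1 8.17 [-106.3  138.1   80.7] [-0.6  1.2  7. ] 15.5 20.7
0.2 8.46 [-102.2  145.4   80.7] [-0.3  1.2  7.6] 15.3 20.8
0.30000000000000004 8.75 [-97.4 152.4  80.7] [-0.8  0.1  7.9] 14.9 20.8
0.4 9.04 [-91.9 158.8  80.7] [-1. -0.  8.] 15.0 20.8
0.5 9.33 [-85.8 164.6  80.7] [-0.2 -0.4  8.1] 15.6 20.8
up 10.29 [-86.8 164.8 168.8] [ 0.4  0.2 -0.3] 39.9 0.0
```

```bash
cat >> h.py <<'E'
def st(bot,t): s=bot.read_state(); print(t,round(s["clock"],2),toM(s["ee_pos"]).round(1),s["ft_force"].round(1),round(s["grip_width"],1),round(s["grip_force"],1)); return s
E
python3 - <<'E'
from rig import bot
from h import *
q=lat()
bot.servo_line(W([-235,100,250]),speed=250)
bot.move_to(W(handle(0,90)),q)
hit=bot.servo_line(W(handle(0,6)),speed=120,until_force=8); st(bot,("in",hit))
bot.move_gripper(10,25); st(bot,"grip")
for a in -np.linspace(0,np.pi/2,6)[1:]:
    bot.servo_line(W(handle(a,6)),speed=60); s=st(bot,round(a,2))
    if np.linalg.norm(s["ft_force"])>30: break
E
```

```text
('in', False) 12.82 [-161.6    0.2  131.8] [ 0.6 -0.3 -0. ] 40.1 0.0
grip 13.13 [-1.625e+02  1.000e-01  1.316e+02] [-12.5  -0.1   6.1] 16.8 24.2
-0.31 13.49 [-164.2   12.6  130.5] [-12.2  -0.1   7. ] 17.3 24.5
-0.63 13.85 [-168.8   23.5  127.4] [-11.7  -2.8   5.6] 17.3 24.7
-0.94 14.21 [-175.9   32.3  122.6] [-9.6 -3.9  5.6] 17.2 25.0
-1.26 14.57 [-185.3   38.1  116.2] [-9.3 -2.1  9.9] 17.1 25.6
-1.57 14.93 [-195.5   40.1  109.3] [-7.7 -1.1 10.5] 16.9 25.6
```

Forces are low. Continuing to two full turns.

```bash
python3 - <<'E'
from rig import bot
from h import *
for i in range(6,41):
    a=-i*np.pi/10
    bot.servo_line(W(handle(a,6)),speed=60 if i<38 else 40)
    s=bot.read_state()
    if i%5==0: st(bot,round(a,2))
    if np.linalg.norm(s["ft_force"])>35: st(bot,("STOP",i)); break
else:
    bot.move_gripper(40); bot.servo_line(W(handle(0,95)),speed=150); st(bot,"out")
    w=bot.read_camera("wrist"); cv2.imwrite("pics/w2.png",w["image"])
E
```

```text
-3.14 16.72 [-228.9   -0.    86.8] [-13.9  -0.8  13.4] 17.4 26.0
-4.71 18.51 [-194.8  -39.9  109.9] [-6.4 -0.1 11.9] 17.2 25.5
-6.28 20.3 [-162.5    0.7  131.5] [-12.    0.9  12.1] 17.0 25.8
-7.85 22.09 [-195.5   40.1  109.3] [-8.4 -1.9 10. ] 17.0 25.6
-9.42 23.88 [-2.289e+02 -1.000e-01  8.680e+01] [-14.3  -0.5  12.9] 16.8 26.0
-11.0 25.68 [-194.8  -39.9  109.9] [-6.2  0.2 11.1] 17.3 25.5
-12.57 27.79 [-162.5    0.6  131.6] [-12.    1.9  10.8] 17.1 25.9
out 28.88 [-211.5    0.   204.6] [ 0.9  0.2 -0.2] 40.1 0.0
```

View pics/w2.png

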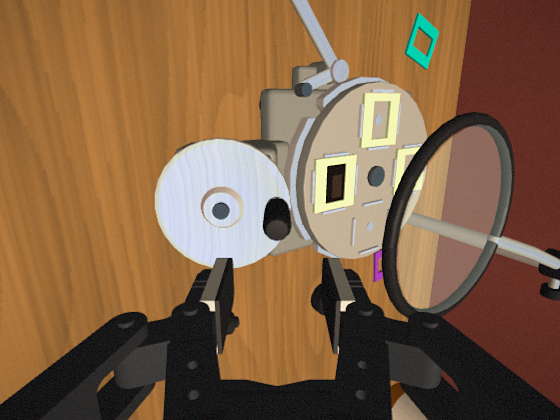

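The glazed mount is now in the front nest (336,183) and the crank handle is uppermost again (277,217). The lever is still out. Now I'll swing it home.

```bash
python3 - <<'E'
from rig import bot
from h import *
bot.servo_line(W([-235,120,250]),speed=250)
bot.move_to(W(knob(.5,170)),down(PH0-.5))
hit=bot.servo_line(W(knob(.5)),speed=120,until_force=8); st(bot,("down",hit))
bot.move_gripper(10,25); st(bot,"grip")
for t in [.4,.3,.2,.1,.04,0]:
    bot.servo_line(W(knob(t)),down(PH0-t),speed=50); st(bot,t)
for t in [-.02,-.04,-.06]:
    bot.servo_line(W(knob(t)),speed=25); s=st(bot,t)
    if np.linalg.norm(s["ft_force"][:2])>12: break
bot.dwell(.3)
bot.move_gripper(40); bot.servo_line(W(knob(0,170)),speed=150); st(bot,"up")
s=bot.read_state(); c=bot.read_camera("wrist"); P=toM(cloud(c,s))
k=(P[...,2]>90.5)&(P[...,2]<95)&(np.hypot(P[...,0]+110,P[...,1]-130)<25); print("knobtop",k.sum(),(P[k].max(0)+P[k].min(0))/2)
cv2.imwrite("pics/w3.png",c["image"])
E
```

```text
('down', False) 31.42 [-85.9 164.8  81. ] [ 0.7 -0.5  0.3] 39.8 0.0
grip 31.75 [-86.  164.9  80.8] [-1.8  0.3  5.6] 15.2 25.9
0.4 32.07 [-92.2 158.9  80.8] [-2.2  1.   6.2] 15.2 25.9
0.3 32.38 [-97.7 152.3  80.8] [-2.3  0.9  6.7] 15.1 26.0
0.2 32.7 [-102.6  145.3   80.8] [-3.   1.2  8. ] 14.8 26.0
0.1 33.02 [-106.6  137.8   80.8] [-3.6  1.1  6.6] 14.9 26.0
0.04 33.27 [-108.7  133.2   80.8] [-4.   0.3  7.6] 14.7 26.1
0 33.52 [-109.9  130.1   80.7] [-4.3  1.7  7.7] 14.8 26.1
-0.02 33.77 [-110.1  129.8   80.8] [ 0.8 11.3  5.3] 15.3 26.1
-0.04 34.02 [-110.2  129.4   80.9] [ 5.1 20.8  2.8] 15.0 26.4
up 35.42 [-110.4  129.9  169. ] [ 0.5  1.1 -0.7] 39.6 0.0
knobtop 343 [-109.73059229  130.23063783   92.34416532]
```

View pics/w3.png

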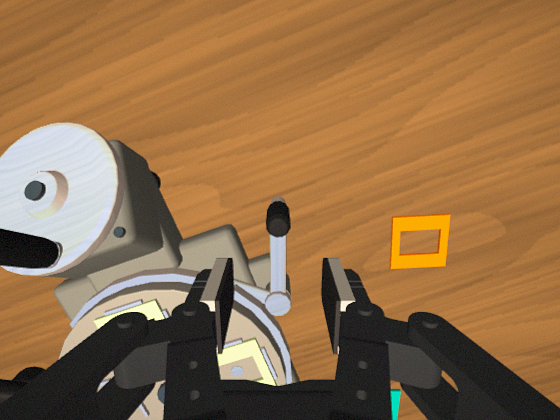

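The lever met a hard stop exactly at home, and the knob at (278,215) is back where it started. The gripper is clear of everything, so I'm handing in.

```bash
python3 -c "
from rig import bot
bot.dwell(.5); print(bot.finish_job())"
```

```text
the job is handed in; nothing more can be done
None
```

I brought the glazed mount to the front nest with two anticlockwise turns of the handwheel, swung the index lever fully home and handed the job in at about 36 s of the 72 s; no verdict was returned.

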